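Sweep the sawn stone offcuts into the scrap pan

ROBOT

A 6-joint arm with a two-finger parallel gripper is mounted at the origin on the work surface. World frame = base frame: x ahead of the robot, y to its left, z up, the work surface at z = 0. Lengths are in m, angles in rad, forces in N, time in s.
With the tool pointing down it reaches from about 0.35 to 0.975 m from the base axis. Payload 4.9 kg.
Tool frame: the origin (TCP) lies at the very end of the fingers, on their centre line; the grasp point (between the pads) lies 19 mm behind it; z points along the fingers, y is the line along which they close (so a half turn about z gives the same grasp; the last joint's range is limited). The gripper opens to 85 mm and grips with 20 to 120 N. Pads are 22 mm wide; open, the fingers measure 114 mm over their backs; the gripper's body (76 mm by 85 mm) begins 54 mm behind the grasp point. The pads swing forward as they close: fully open they stand 13 mm farther back than shut.
Start: joints at [1.215, 0.053, 1.613, -0, 1.476, -0.119], TCP at [0.147, 0.608, 0.231] pointing down, gripper open.
Joint ranges: [-3.01, 3.01], [-1.01, 2.22], [0.06, 2.58], [-1.02, 4.17], [0.09, 2.62], [-3.14, 3.14]. Speed limits (rad/s): [2.57, 2.57, 3.14, 3.14, 3.14, 3.14].

INTERFACE

Orientations are given as a unit quaternion [w, x, y, z].
In Python, from plant import monitor, vision, manip gives the robot as it stands. The module is installed in compiled form; this text tells all that it offers.
- The arm moves only by the tool arm_command, never from a script. Its argument "rows" is a list of rows, each a list of 3 entries, a list of its own where there are three numbers: the finger opening in mm, from 0 to 85.4, then the shift along the world's x, y, z in units of 30 cm (1.0 is 30 cm), then the turn, a rotation vector about the world's x, y, z in units of pi/2 rad (1.0 is pi/2 rad). In form: [[claw, [x, y, z], [wx, wy, wz]], ...]. A call has 1 to 12 rows; each row is the pose to reach, as a shift and turn from the pose commanded when the call began; what a row does not reach only later rows make up. A row lasts 1/12 s, in which the tool goes at most 41.7 mm and 7.16 degrees, less where a joint would pass 70% of its speed; a pose out of reach is approached as far as the arm can. A call with a number of a shift or a turn outside -1 to 1 is refused whole. A call with a gripper value outside its range is refused whole. The fingers move at their own pace and stop on an object; the grip force is fixed at half the most. Time passes only in rows, so rows that repeat a pose let the fingers close. It gives the time, the measured TCP pose, the force, the opening and the grip force at its end, in the units of the state.
- monitor.state(): the state, without advancing time (a new reading comes with each control period).
- vision.grab_frame(name): name is "side" or "top"; returns a dict with "color" (400x640x3 uint8, red, green, blue), "z_map" (400x640 float32, m along the optical axis (not along the pixel's ray), 0 where there is no reading), "mtx" (3x3 intrinsics, pixels), "k1" (the pictures are not rectified: a ray, as slopes to the right and down, at radius r is drawn at 1 + k1 r^2 times it, then the intrinsics apply), "R" (3x3) and "t" (3): a world point X has camera coordinates R X + t. Camera axes: x right, y down, z forward; pixel columns grow to the right and rows downward; lengths in m; the calibration is good to about 2 mm. A picture is of the moment at which its call begins.
- manip.job_done(): hands the job in; it is judged then, once.
The state is a dict: "time": time; "joint_pos": joint angles; "joint_vel": joint speeds; "joint_efforts": joint torques, N m; "tool_pos": TCP position; "tool_rot": TCP orientation; "contact_force": force on the tool from outside, world axes, zero at the start; "ft_torque": the same for the moment, N m; "gripper_width": opening from 0.0 (shut) to 1.0 (fully open); "grasp_force": force on a finger pad.
Only numpy, scipy, OpenCV 4.12 (cv2) and the standard library are available. Lean on these libraries where they do the work, as an engineer would, in place of code of your own. Each camera call takes 0.05 s, during which the arm holds its last target. There are 200 camera calls.

TASK

Clear the sawing board: with your fingertips, sweep the three stone offcuts (a triangular wedge, a short bar and a small round drill core) along the board and off its end into the scrap pan standing there. Slide them, do not pick any of them up, and leave the two finished rings on the board, the screwdriver and the try square where they are.

Things in the scene. Friction and masses are not known exactly. Their poses are not given: they have to be found in the camera images.
- board: Plywood sawing board on risers, fixed, 260 mm (own x) by 380 mm (own y), top face 68 mm above the bench. Origin on the bench under its centre. A fence 20 mm thick and 32 mm high runs along the far (+x) edge, inner face at own x = +110 mm; the near edge and both ends (own y = +-190 mm) are open and level. The pan stands at one end, a spindle of rings at the other; which end varies.
- pan: Open scrap pan of bare sheet steel, fixed, with its axes parallel to the board's: outside 260 mm in x, 160 mm in y, 58 mm high, walls and floor 3 mm. Origin on the bench under its centre. It stands against one end of the board, 5 mm clear of it, its rim 10 mm lower than the board's top.
- spindle: Wooden base 110 mm square and 20 mm thick with an upright dowel to 135 mm holding four finished rings, fixed to the bench; it stands 30 mm clear of the board's other end. Origin on the bench under its centre.
- wedge: Offcut of dark red stone lying flat on the board: right-angled triangle with two 44 mm sides, 20 mm thick, about 50 g. Origin in its middle (the triangle's centroid, half its thickness up); its sides run along own x and y from the square corner at own (-14.7, -14.7) mm.
- bar: Offcut of dark red stone lying flat on the board: bar 58 mm (own x) by 22 mm (own y) by 20 mm high, about 70 g. Origin at its centre.
- core: Drill core of dark red stone standing on its flat end on the board: disc-like plug 26 mm in diameter and 20 mm high, about 28 g. Origin at its centre.
- ring_a: Finished stone ring lying flat on the board beside the fence, ten-sided, 72 mm across, hole 26 mm, 20 mm high, loose, about 190 g; to be left alone. Origin at the centre of its underside.
- ring_b: Second finished ring, the same as ring_a, at the board's other half; to be left alone. Origin at the centre of its underside.
- screwdriver: Screwdriver with an orange handle about 200 mm long, lying on the bench to the right of the board and pan; to be left alone. Origin under its middle.
- square: Try square of wood and steel about 160 by 100 mm, lying on the bench to the left of the board and pan; to be left alone. Origin on the bench in the open angle, 50 mm from the middle of the wooden stock along own +x.

How it is judged:
By the outcome, as a careful person would: the job done as asked, in the order asked, and still so for the second after the job is handed in, with the robot touching nothing.
It also fails if it takes over 58 s, if anything falls off the work surface, if the arm or the gripper's body presses on something with over 40 N, if the wrist force passes 120 N, or if a joint passes its speed limit or range.

## Working session

There is one attempt and no reset: what is moved stays moved. The work goes in short steps, Python scripts to look and compute and a tool call to move; the robot and the scene stay as the last step left them, time stands still between calls to the robot, and variables do not carry over. Pictures are saved under pics/ and viewed, at most 10 in all, crops included, and the job is handed in when it is done.

Besides the shell and the picture viewer there is one more tool, called after ">>>" in YAML: its name, and indented under it one key for each argument. arm_command: Moves the arm, as the interface text tells. Shifts and turns lie within -1 to 1; 1 stands for 30 cm of shift or pi/2 rad of turn. Its arguments: {"type":"object","properties":{"rows":{"type":"array"}},"required":["rows"]}

```bash
mkdir -p pics
cat > h.py <<'E'
import numpy as np, cv2
from plant import monitor, vision, manip
def grab(n,f=None):
    d=vision.grab_frame(n)
    np.savez('/tmp/%s.npz'%n,**d)
    if f: cv2.imwrite('pics/'+f,d['color'][:,:,::-1])
    return d
def load(n): return dict(np.load('/tmp/%s.npz'%n))
def ray(d,u,v):
    K=d['mtx']; x=(u-K[0,2])/K[0,0]; y=(v-K[1,2])/K[1,1]
    xx,yy=x,y
    for _ in range(10):
        s=1+float(d['k1'])*(xx*xx+yy*yy); xx,yy=x/s,y/s
    return np.array([xx,yy,1])
def onz(d,u,v,z):
    R,t=d['R'],d['t']; c=-R.T@t; r=R.T@ray(d,u,v); return c+r*(z-c[2])/r[2]
def dep(d,u,v):
    R,t=d['R'],d['t']; return R.T@(ray(d,u,v)*d['z_map'][int(v),int(u)]-t)
E
python3 - <<'E'
from h import *
for n in('top','side'):
    d=grab(n,n+'0.png'); print(n,-d['R'].T@d['t'],d['R'])
s=monitor.state();print(s['time'],s['tool_pos'],s['tool_rot'],s['gripper_width'])
E
```

```text
top [0.35703814 0.00609248 1.07667007] [[-0.02375614 -0.99967943  0.00875737]
 [-0.98288435  0.02175449 -0.18293466]
 [ 0.1826855  -0.0129533  -0.98308607]]
side [0.22615259 0.77556454 0.69870408] [[-0.91466634 -0.40364485  0.02136173]
 [-0.25788964  0.54205577 -0.79979277]
 [ 0.31125298 -0.7370525  -0.59989599]]
0.1 [0.14639355 0.60703424 0.23019553] [-2.21168254e-04  1.18103355e-01  9.93000869e-01 -9.07282596e-04] 1.0005823396586884
```

View pics/top0.png

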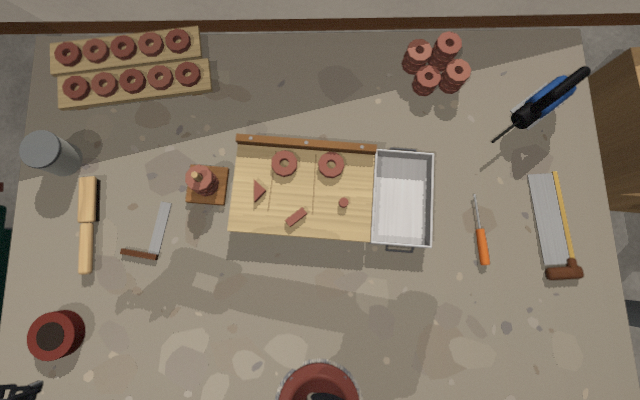

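View pics/side0.png

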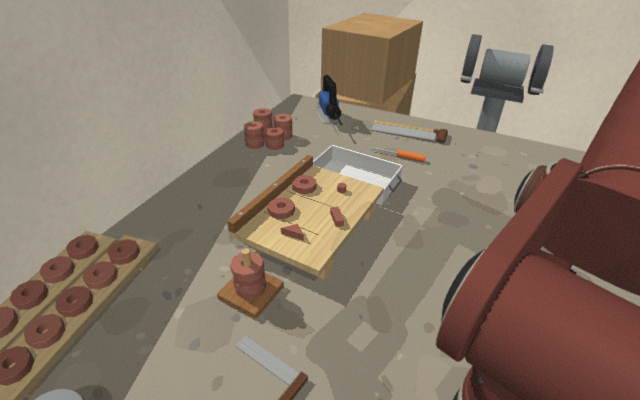

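The top view shows the board at cols 230–376 and rows 136–240. The pan is at its right end (world −y), with the fence along the top (+x). The wedge is near (259,191), the bar near (297,217), the core near (343,203), and the rings near (284,163) and (331,165). I'll enlarge this area.

Run:
```python
from h import *
d=load('top'); c=d['color'][125:255,225:385,::-1]
cv2.imwrite('pics/crop.png',cv2.resize(c,None,fx=4.5,fy=4.5,interpolation=cv2.INTER_CUBIC))
```

```text
(no output)
```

View pics/crop.png

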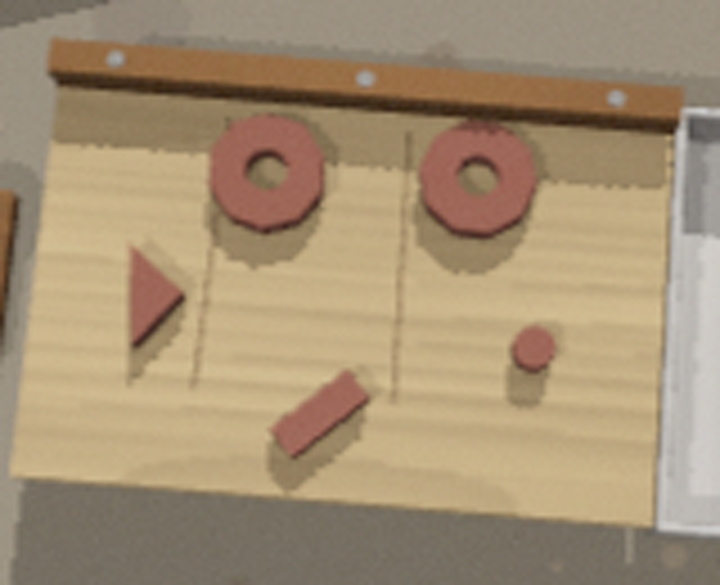

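Run:
```python
from h import *
d=load('top')
P=dict(fenceTL=(50,40,.1),fenceTR=(685,88,.1),brdNL=(10,475,.068),brdNR=(655,525,.068),endR=(670,140,.068),core=(533,347,.088),w1=(132,245,.088),w2=(184,294,.088),w3=(133,346,.088),b1=(350,370,.088),b2=(369,393,.088),b3=(293,457,.088),b4=(273,432,.088),ra=(267,172,.088),rb=(478,178,.088))
for k,(u,v,z) in P.items():
    p=onz(d,225+u/4.5-.4,125+v/4.5-.4,z); print(k,(p*1000).round())
print(dep(d,343,203),dep(d,310,190))
```

```text
fenceTL [714. 208. 100.]
fenceTR [ 676. -171.  100.]
brdNL [457. 234.  68.]
brdNR [ 419. -145.   68.]
endR [ 653. -166.   68.]
core [523. -76.  88.]
w1 [590. 160.  88.]
w2 [559. 129.  88.]
w3 [529. 159.  88.]
b1 [512.  32.  88.]
b2 [498.  21.  88.]
b3 [462.  66.  88.]
b4 [476.  77.  88.]
ra [633.  80.  88.]
rb [626. -46.  88.]
[ 0.52019073 -0.07568119  0.08438451] [0.56051415 0.01112574 0.06824285]
```

>>> arm_command:
  rows:
    - [12,[0.6,-1.0,0.1],[0,0,-0.46]]
    - [12,[0.6,-1.0,0.1],[0,0,-0.46]]
    - [12,[0.6,-1.0,0.1],[0,0,-0.46]]
    - [12,[0.6,-1.0,0.1],[0,0,-0.46]]
    - [12,[0.6,-1.0,0.1],[0,0,-0.46]]
    - [12,[0.6,-1.0,0.1],[0,0,-0.46]]
    - [12,[0.6,-1.0,0.1],[0,0,-0.46]]
    - [12,[0.6,-1.0,0.1],[0,0,-0.46]]
    - [12,[0.6,-1.0,0.1],[0,0,-0.46]]
    - [12,[0.6,-1.0,0.1],[0,0,-0.46]]

```text
time: 0.93
tool_pos: [0.3282, 0.3049, 0.2615]
tool_rot: [0.001, 0.464, 0.886, 0.0]
contact_force: [-0.2, -0.9, 0.1]
gripper_width: 0.14
grasp_force: 0.0
```

>>> arm_command:
  rows:
    - [12,[0.6,-1.0,-0.1],[0,0,-0.45]]
    - [12,[0.6,-1.0,-0.1],[0,0,-0.45]]
    - [12,[0.6,-1.0,-0.1],[0,0,-0.45]]
    - [12,[0.6,-1.0,-0.1],[0,0,-0.45]]
    - [12,[0.6,-1.0,-0.1],[0,0,-0.45]]
    - [12,[0.6,-1.0,-0.1],[0,0,-0.45]]
    - [12,[0.6,-1.0,-0.1],[0,0,-0.45]]
    - [12,[0.6,-1.0,-0.1],[0,0,-0.45]]
    - [12,[0.6,-1.0,-0.1],[0,0,-0.45]]
    - [12,[0.6,-1.0,-0.1],[0,0,-0.45]]
    - [12,[0.6,-1.0,-0.1],[0,0,-0.45]]

```text
time: 1.85
tool_pos: [0.5065, 0.0078, 0.2304]
tool_rot: [-0.001, 0.74, 0.672, -0.0]
contact_force: [0.0, 0.2, 0.6]
gripper_width: 0.144
grasp_force: 0.0
```

>>> arm_command:
  rows:
    - [12,[0.067,-0.14,-0.1],[0,0,0]]
    - [12,[0.067,-0.14,-0.22],[0,0,0]]
    - [12,[0.067,-0.14,-0.33],[0,0,0]]
    - [12,[0.067,-0.14,-0.42],[0,0,0]]
    - [12,[0.067,-0.14,-0.47],[0,0,0]]
    - [12,[0.067,-0.14,-0.5],[0,0,0]]
    - [12,[0.067,-0.14,-0.517],[0,0,0]]
    - [12,[0.067,-0.14,-0.517],[0,0,0]]

```text
time: 2.52
tool_pos: [0.5264, -0.0332, 0.0758]
tool_rot: [-0.0, 0.739, 0.673, -0.0]
contact_force: [0.2, 0.7, 1.0]
gripper_width: 0.14
grasp_force: 0.0
```

Run:
```python
from h import *
d=grab('side'); cv2.imwrite('pics/s1.png',cv2.resize(d['color'][130:280,220:420,::-1],None,fx=3.5,fy=3.5,interpolation=cv2.INTER_CUBIC))
```

```text
(no output)
```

View pics/s1.png

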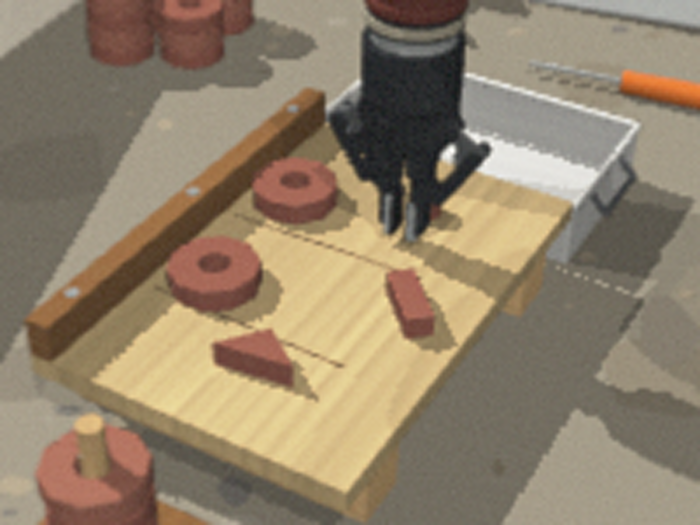

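>>> arm_command:
  rows:
    - [12,[-0.003,-0.03,0],[0,0,0]]
    - [12,[-0.007,-0.07,0],[0,0,0]]
    - [12,[-0.012,-0.12,0],[0,0,0]]
    - [12,[-0.017,-0.17,0],[0,0,0]]
    - [12,[-0.022,-0.22,0],[0,0,0]]
    - [12,[-0.027,-0.27,0],[0,0,0]]
    - [12,[-0.032,-0.32,0],[0,0,0]]
    - [12,[-0.037,-0.37,0],[0,0,0]]
    - [12,[-0.042,-0.42,0],[0,0,0]]
    - [12,[-0.047,-0.47,0],[0,0,0]]
    - [12,[-0.052,-0.52,0],[0,0,0]]
    - [12,[-0.055,-0.55,0],[0,0,0]]

```text
time: 3.57
tool_pos: [0.5104, -0.2023, 0.0776]
tool_rot: [0.001, 0.741, 0.672, 0.0]
contact_force: [0.3, 0.6, -0.4]
gripper_width: 0.143
grasp_force: 0.0
```

>>> arm_command:
  rows:
    - [22,[0,0,0.1],[0,0,0]]
    - [22,[0,0.1,0.25],[0,0,0]]
    - [22,[0,0.2,0.3],[0,0,0]]
    - [22,[0,0.3,0.3],[0,0,0]]

```text
time: 3.9
tool_pos: [0.5136, -0.111, 0.1738]
tool_rot: [0.005, 0.741, 0.672, 0.003]
contact_force: [0.8, 0.4, 0.6]
gripper_width: 0.261
grasp_force: 0.0
```

Run:
```python
from h import *
d=grab('side'); cv2.imwrite('pics/s2.png',cv2.resize(d['color'][130:280,220:420,::-1],None,fx=3.5,fy=3.5,interpolation=cv2.INTER_CUBIC))
```

```text
(no output)
```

View pics/s2.png

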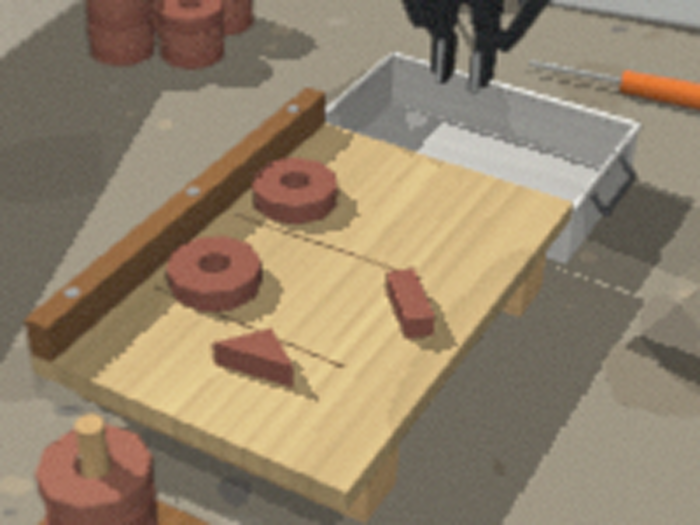

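The core is off the board, and the bar and wedge haven't moved. Bar next.

>>> arm_command:
  rows:
    - [22,[-0.06,0.12,0],[0,0,0]]
    - [22,[-0.06,0.25,0],[0,0,0]]
    - [22,[-0.06,0.38,0],[0,0,0]]
    - [22,[-0.06,0.5,0],[0,0,0]]
    - [22,[-0.06,0.6,0],[0,0,0]]
    - [22,[-0.06,0.68,0],[0,0,0]]
    - [22,[-0.06,0.713,0],[0,0,-0.0]]
    - [22,[-0.06,0.713,-0.08],[0,0,0]]
    - [22,[-0.06,0.713,-0.17],[0,0,0]]
    - [22,[-0.06,0.713,-0.25],[0,0,0]]
    - [22,[-0.06,0.713,-0.3],[0,0,0]]
    - [22,[-0.06,0.713,-0.3],[0,0,0]]

```text
time: 4.95
tool_pos: [0.4893, 0.1033, 0.0722]
tool_rot: [-0.002, 0.74, 0.672, -0.003]
contact_force: [-0.9, 1.3, 0.6]
gripper_width: 0.258
grasp_force: 0.0
```

>>> arm_command:
  rows:
    - [22,[-0.003,-0.03,0],[0,0,0]]
    - [22,[-0.006,-0.06,0],[0,0,0]]
    - [22,[-0.009,-0.09,0],[0,0,0]]
    - [22,[-0.012,-0.12,0],[0,0,0]]
    - [22,[-0.015,-0.15,0],[0,0,0]]
    - [22,[-0.018,-0.18,0],[0,0,0]]
    - [22,[-0.021,-0.21,0],[0,0,0]]
    - [22,[-0.024,-0.24,0],[0,0,0]]
    - [22,[-0.027,-0.27,0],[0,0,0]]
    - [22,[-0.03,-0.3,0],[0,0,0]]
    - [22,[-0.03,-0.3,0],[0,0,0]]

```text
time: 5.87
tool_pos: [0.4832, 0.0129, 0.0762]
tool_rot: [0.0, 0.741, 0.672, -0.0]
contact_force: [0.9, -0.5, 0.5]
gripper_width: 0.257
grasp_force: 0.0
```

Run:
```python
from h import *
d=grab('side'); e=grab('top')
r=lambda c:cv2.resize(c,None,fx=2.6,fy=2.6,interpolation=cv2.INTER_CUBIC)
cv2.imwrite('pics/s3.png',np.vstack([r(d['color'][150:260,220:440,::-1]),r(e['color'][130:250,225:445,::-1])])[:598])
```

```text
(no output)
```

View pics/s3.png

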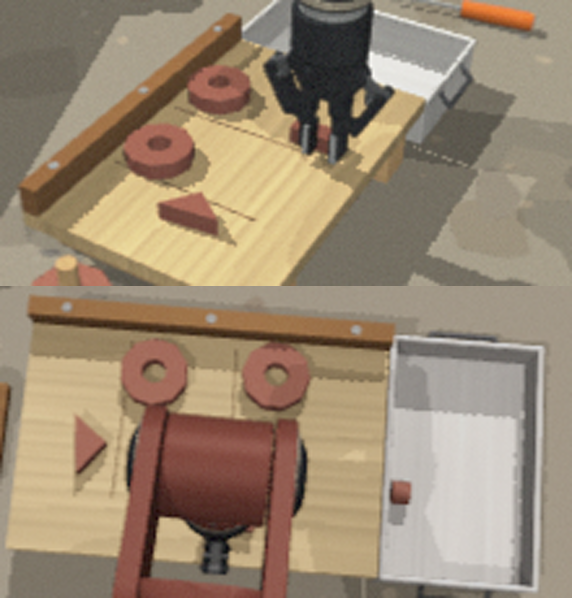

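The core is in the pan at top-panel (400,492). The bar is squared up ahead of the fingers, at side-panel (310,135), and may be offset toward the fence. I'll measure that.

Run:
```python
from h import *
d=load('side'); hsv=cv2.cvtColor(d['color'],cv2.COLOR_RGB2HSV)
m=((hsv[:,:,0]<8)|(hsv[:,:,0]>172))&(hsv[:,:,1]>90)
P=[]
for v in range(190,225):
    for u in range(325,360):
        if m[v,u]:
            p=onz(d,u,v,.078); P.append((u,v,*(1000*dep(d,u,v)).round()))
P=np.array(P)
for v in np.unique(P[:,1]):
    q=P[P[:,1]==v]; print(v,q[0],q[-1],len(q))
```

```text
197.0 [334. 197. 519. -11.  90.] [335. 197. 504.  22. 117.] 2
198.0 [333. 198. 520.  -7.  89.] [342. 198. 492.   0. 102.] 3
199.0 [333. 199. 520.  -5.  87.] [345. 199. 490. -17.  89.] 6
200.0 [334. 200. 515.  -2.  87.] [346. 200. 485. -12.  90.] 6
201.0 [333. 201. 519.  -3.  82.] [346. 201. 485. -12.  87.] 7
202.0 [333. 202. 518.  -1.  81.] [346. 202. 481.  -3.  91.] 7
203.0 [332. 203. 521.  -3.  74.] [346. 203. 472.  25. 109.] 8
204.0 [342. 204. 491.   1.  83.] [345. 204. 483.  -1.  85.] 4
205.0 [342. 205. 491.   2.  81.] [345. 205. 483.  -0.  82.] 4
206.0 [342. 206. 492.  -2.  75.] [345. 206. 482.   3.  81.] 4
207.0 [343. 207. 488.  -0.  73.] [345. 207. 482.   1.  76.] 3
208.0 [345. 208. 483.  -1.  71.] [345. 208. 483.  -1.  71.] 1
```

>>> arm_command:
  rows:
    - [22,[-0.003,-0.03,0],[0,0,0]]
    - [22,[-0.008,-0.08,0],[0,0,0]]
    - [22,[-0.014,-0.14,0],[0,0,0]]
    - [22,[-0.02,-0.2,0],[0,0,0]]
    - [22,[-0.026,-0.26,0],[0,0,0]]
    - [22,[-0.032,-0.32,0],[0,0,0]]
    - [22,[-0.038,-0.38,0],[0,0,0]]
    - [22,[-0.044,-0.44,0],[0,0,0]]
    - [22,[-0.05,-0.5,0],[0,0,0]]
    - [22,[-0.056,-0.56,0],[0,0,0]]
    - [22,[-0.062,-0.62,0],[0,0,0]]
    - [22,[-0.068,-0.68,0],[0,0,0]]

```text
time: 6.97
tool_pos: [0.4625, -0.1906, 0.0761]
tool_rot: [-0.0, 0.74, 0.673, -0.0]
contact_force: [-0.3, -0.1, 0.4]
gripper_width: 0.256
grasp_force: 0.0
```

>>> arm_command:
  rows:
    - [22,[-0.004,-0.04,0],[0,0,0]]
    - [22,[-0.004,-0.04,0.0],[0,0,0]]
    - [22,[0,0,0.15],[0,0,0]]
    - [22,[0.1,0.1,0.3],[0,0,0]]
    - [22,[0.15,0.23,0.3],[0,0,0]]
    - [22,[0.2,0.36,0.3],[0,0,0]]
    - [22,[0.25,0.49,0.3],[0,0,0]]
    - [22,[0.3,0.62,0.3],[0,0,0]]
    - [22,[0.35,0.75,0.3],[0,0,0]]
    - [22,[0.4,0.87,0.3],[0,0,0]]
    - [22,[0.4,0.97,0.3],[0,0,0]]
    - [22,[0.4,1.0,0.3],[0,0,0]]

```text
time: 7.97
tool_pos: [0.5827, 0.1163, 0.1661]
tool_rot: [-0.001, 0.738, 0.675, 0.001]
contact_force: [0.3, -0.4, 0.4]
gripper_width: 0.259
grasp_force: 0.0
```

Run:
```python
from h import *
d=grab('side'); e=grab('top')
r=lambda c:cv2.resize(c,None,fx=2.6,fy=2.6,interpolation=cv2.INTER_CUBIC)
cv2.imwrite('pics/s4.png',np.vstack([r(d['color'][150:260,220:440,::-1]),r(e['color'][130:250,225:445,::-1])])[:598])
```

```text
(no output)
```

View pics/s4.png

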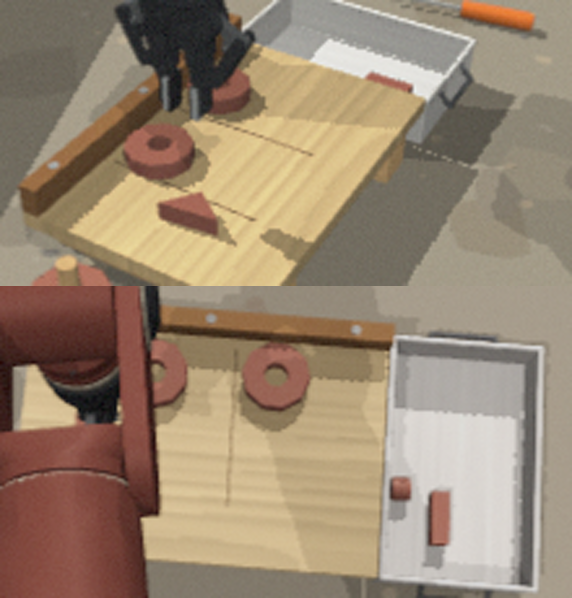

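The bar and core are both in the pan, at top-panel (440,518) and (400,488). Rings haven't moved. Wedge next.

>>> arm_command:
  rows:
    - [22,[-0.04,0.1,0],[0,0,0]]
    - [22,[-0.077,0.2,0],[0,0,0]]
    - [22,[-0.077,0.263,0],[0,0,0]]
    - [22,[-0.077,0.263,0],[0,0,0]]
    - [22,[-0.077,0.263,-0.08],[0,0,0]]
    - [22,[-0.077,0.263,-0.17],[0,0,0]]
    - [22,[-0.077,0.263,-0.25],[0,0,0]]
    - [22,[-0.077,0.263,-0.3],[0,0,0]]
    - [22,[-0.077,0.263,-0.3],[0,0,0]]

```text
time: 8.82
tool_pos: [0.5565, 0.187, 0.0715]
tool_rot: [-0.002, 0.741, 0.672, -0.004]
contact_force: [-0.4, -0.5, 0.2]
gripper_width: 0.257
grasp_force: 0.0
```

>>> arm_command:
  rows:
    - [22,[-0.003,-0.03,0],[0,0,0]]
    - [22,[-0.006,-0.06,0],[0,0,0]]
    - [22,[-0.01,-0.09,0],[0,0,0]]
    - [22,[-0.014,-0.12,0],[0,0,0]]
    - [22,[-0.02,-0.16,0],[0,0,0]]
    - [22,[-0.026,-0.2,0],[0,0,0]]
    - [22,[-0.032,-0.24,0],[0,0,0]]
    - [22,[-0.038,-0.28,0],[0,0,0]]
    - [22,[-0.044,-0.32,0],[0,0,0]]
    - [22,[-0.05,-0.36,0],[0,0,0]]
    - [22,[-0.055,-0.4,0],[0,0,0]]
    - [22,[-0.055,-0.4,0],[0,0,0]]

```text
time: 9.82
tool_pos: [0.5429, 0.0671, 0.076]
tool_rot: [0.0, 0.741, 0.672, -0.0]
contact_force: [-0.3, 1.2, -1.1]
gripper_width: 0.257
grasp_force: 0.0
```

Run:
```python
from h import *
d=grab('side'); e=grab('top')
r=lambda c:cv2.resize(c,None,fx=2.6,fy=2.6,interpolation=cv2.INTER_CUBIC)
cv2.imwrite('pics/s5.png',np.vstack([r(d['color'][150:260,220:440,::-1]),r(e['color'][130:250,225:445,::-1])])[:598])
```

```text
(no output)
```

View pics/s5.png

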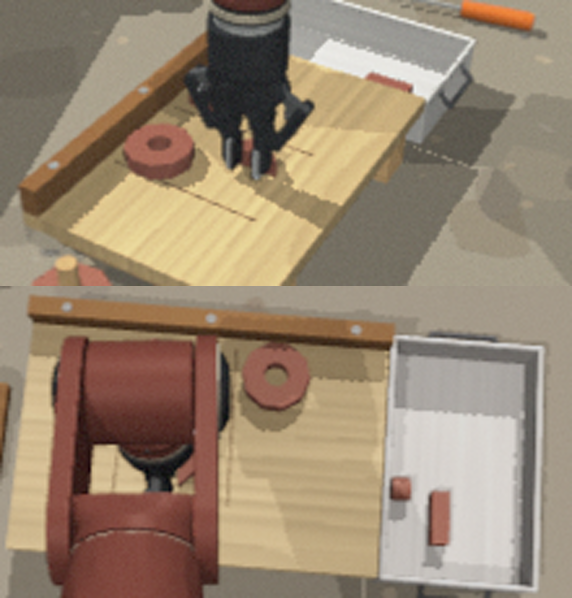

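The wedge is centred ahead of the fingers, at side-panel (262,155), so I'll keep pushing it to the edge.

>>> arm_command:
  rows:
    - [22,[-0.003,-0.03,0],[0,0,0]]
    - [22,[-0.007,-0.07,0],[0,0,0]]
    - [22,[-0.012,-0.12,0],[0,0,0]]
    - [22,[-0.017,-0.17,0],[0,0,0]]
    - [22,[-0.022,-0.22,0],[0,0,0]]
    - [22,[-0.027,-0.27,0],[0,0,0]]
    - [22,[-0.032,-0.32,0],[0,0,0]]
    - [22,[-0.037,-0.37,0],[0,0,0]]
    - [22,[-0.042,-0.42,0],[0,0,0]]
    - [22,[-0.047,-0.47,0],[0,0,0]]
    - [22,[-0.052,-0.52,0],[0,0,0]]

```text
time: 10.83
tool_pos: [0.5273, -0.0878, 0.0761]
tool_rot: [-0.0, 0.74, 0.673, -0.0]
contact_force: [0.0, 1.0, 0.1]
gripper_width: 0.252
grasp_force: 0.1
```

>>> arm_command:
  rows:
    - [22,[-0.005,-0.05,0],[0,0,0]]
    - [22,[-0.011,-0.11,0],[0,0,0]]
    - [22,[-0.017,-0.17,0],[0,0,0]]
    - [22,[-0.023,-0.23,0],[0,0,0]]
    - [22,[-0.029,-0.29,0],[0,0,0]]
    - [22,[-0.035,-0.35,0],[0,0,0]]
    - [22,[-0.041,-0.41,0],[0,0,0]]
    - [22,[-0.043,-0.43,0],[0,0,0]]
    - [22,[-0.043,-0.43,0],[0,0,0]]

```text
time: 11.58
tool_pos: [0.5144, -0.2171, 0.0763]
tool_rot: [0.0, 0.741, 0.672, -0.0]
contact_force: [-0.1, -0.1, -0.4]
gripper_width: 0.259
grasp_force: 0.0
```

>>> arm_command:
  rows:
    - [22,[0,0,0.1],[0,0,0]]
    - [22,[0,0,0.2],[0,0,0]]
    - [22,[0,0.1,0.3],[0,0,0]]
    - [22,[0,0.2,0.4],[0,0,0]]
    - [22,[0,0.32,0.5],[0,0,0]]
    - [22,[0,0.45,0.6],[0,0,0]]
    - [22,[0,0.58,0.6],[0,0,0]]
    - [22,[0,0.7,0.6],[0,0,0]]
    - [22,[0,0.8,0.6],[0,0,0]]
    - [22,[0,0.9,0.6],[0,0,0]]
    - [22,[0,0.9,0.6],[0,0,0]]
    - [22,[0,0.9,0.6],[0,0,0]]

```text
time: 12.58
tool_pos: [0.5141, 0.0563, 0.256]
tool_rot: [-0.0, 0.739, 0.674, -0.0]
contact_force: [-0.3, -0.9, 0.3]
gripper_width: 0.257
grasp_force: 0.0
```

Run:
```python
from h import *
d=grab('side'); e=grab('top')
r=lambda c:cv2.resize(c,None,fx=2.6,fy=2.6,interpolation=cv2.INTER_CUBIC)
cv2.imwrite('pics/s6.png',np.vstack([r(d['color'][150:260,220:440,::-1]),r(e['color'][130:250,225:445,::-1])])[:598])
```

```text
(no output)
```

View pics/s6.png

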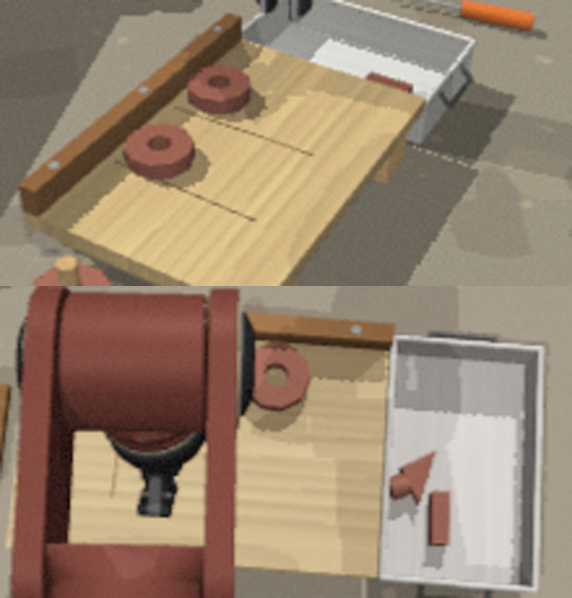

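The pan now holds all three offcuts, around top-panel (400–450,450–545). The board carries only the two rings, both where they were. The arm is clear, so I'm handing in.

```bash
python3 -c "
from h import *
print(manip.job_done())"
```

```text
the job is handed in; nothing more can be done
None
```

I swept the core, bar and wedge off the board into the scrap pan and handed the job in at about 12.6 s; the last pictures show both rings in place, and the arm never went near the screwdriver or try square.

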